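Free the jammed sample pots from the shaker and lid them

TASK

The sample pots have jammed in the shaker's cups with their lugs caught under the lips: twist each one free by its rim, pull it out and stand it upright on the floor of the pale green basket. Put on every pot the lid of its own size, pushed fully home; a lid whose pot is missing today needs no handling. Leave the other things on the bench where they are.

Things in the scene. Friction and masses are not known exactly. Their poses are not given: they have to be found in the camera images.
- shaker: Fixed orbital shaker, 240 x 240 mm, 68 mm high; its flat top plate carries the four holders 120 mm apart in a square. A pot caught in its holder cannot be pulled straight out: turned 60 to 120 degrees away from the lips, either way (about 0.3 N m), its lugs are free and it lifts against about 10 N and its weight, clear after 50 mm. Origin: centre of the underside, on the bench.
- basket: Fixed pale green plastic basket, outside 300 mm along its x by 200 mm along its y, floor 4 mm thick, walls 3 mm thick and 45 mm high. Origin: centre of the underside, on the bench. It lies left or right of the robot, the shaker on the other side.
- holder_a: Fixed round steel cup on the shaker, outside 61 mm, 56 mm high, holding pot_a if present. Origin: centre of underside; inner floor 6 mm up. Two lips 19.5 mm wide reach inward at its mouth on +x and -x, undersides 50 mm up. Sprung rubber pads on +y and -y rub on the pot, about 5 N each. 
- holder_b: Fixed round steel cup on the shaker, outside 68 mm, 56 mm high, holding pot_b if present. Origin: centre of underside; inner floor 6 mm up. Two lips 23 mm wide reach inward at its mouth on +x and -x, undersides 50 mm up. Sprung rubber pads on +y and -y rub on the pot, about 5 N each. 
- holder_c: Fixed round steel cup on the shaker, outside 75 mm, 56 mm high, holding pot_c if present. Origin: centre of underside; inner floor 6 mm up. Two lips 26.5 mm wide reach inward at its mouth on +x and -x, undersides 50 mm up. Sprung rubber pads on +y and -y rub on the pot, about 5 N each. 
- holder_d: Fixed round steel cup on the shaker, outside 82 mm, 56 mm high, holding pot_d if present. Origin: centre of underside; inner floor 6 mm up. Two lips 30 mm wide reach inward at its mouth on +x and -x, undersides 50 mm up. Sprung rubber pads on +y and -y rub on the pot, about 5 N each. 
- pot_a: Loose round white plastic pot, open on top, outside 39 mm, inside 33 mm, 95 mm high, with a weighted foot, under 0.25 kg. Origin: centre of its underside, z up. Two lugs 8 mm wide, 6 mm proud, 36 to 42 mm up, on its +x and -x sides, below the two grey stripes near the rim. At the start it stands in holder_a, its top 45 mm above the holder's mouth, lugs within 10 degrees of the lips. Absent in some starts.
- rim_a (a point): Centre of the mouth of pot_a, 95 mm above its origin. Absent with the pot.
- pot_b: Loose round white plastic pot, open on top, outside 46 mm, inside 40 mm, 95 mm high, with a weighted foot, under 0.25 kg. Origin: centre of its underside, z up. Two lugs 8 mm wide, 6 mm proud, 36 to 42 mm up, on its +x and -x sides, below the two grey stripes near the rim. At the start it stands in holder_b, its top 45 mm above the holder's mouth, lugs within 10 degrees of the lips. Absent in some starts.
- rim_b (a point): Centre of the mouth of pot_b, 95 mm above its origin. Absent with the pot.
- pot_c: Loose round white plastic pot, open on top, outside 53 mm, inside 47 mm, 95 mm high, with a weighted foot, under 0.25 kg. Origin: centre of its underside, z up. Two lugs 8 mm wide, 6 mm proud, 36 to 42 mm up, on its +x and -x sides, below the two grey stripes near the rim. At the start it stands in holder_c, its top 45 mm above the holder's mouth, lugs within 10 degrees of the lips. Absent in some starts.
- rim_c (a point): Centre of the mouth of pot_c, 95 mm above its origin. Absent with the pot.
- pot_d: Loose round white plastic pot, open on top, outside 60 mm, inside 54 mm, 95 mm high, with a weighted foot, under 0.25 kg. Origin: centre of its underside, z up. Two lugs 8 mm wide, 6 mm proud, 36 to 42 mm up, on its +x and -x sides, below the two grey stripes near the rim. At the start it stands in holder_d, its top 45 mm above the holder's mouth, lugs within 10 degrees of the lips. Absent in some starts.
- rim_d (a point): Centre of the mouth of pot_d, 95 mm above its origin. Absent with the pot.
- lid_a: Loose white plastic lid of pot_a: a disc 43 mm across and 4 mm thick, below it a tapered plug 8 mm high and 30 mm across (26 mm at its foot), above it a round upright knob 18 mm across and 24 mm high. Origin: centre of the plug's underside, z up; whole height 36 mm. Lies plug down on the bench. Seated, its origin is 87 mm above its pot's origin. Always there, even if its pot is absent.
- lid_b: Loose white plastic lid of pot_b: a disc 50 mm across and 4 mm thick, below it a tapered plug 8 mm high and 37 mm across (33 mm at its foot), above it a round upright knob 18 mm across and 24 mm high. Origin: centre of the plug's underside, z up; whole height 36 mm. Lies plug down on the bench. Seated, its origin is 87 mm above its pot's origin. Always there, even if its pot is absent.
- lid_c: Loose white plastic lid of pot_c: a disc 57 mm across and 4 mm thick, below it a tapered plug 8 mm high and 44 mm across (40 mm at its foot), above it a round upright knob 18 mm across and 24 mm high. Origin: centre of the plug's underside, z up; whole height 36 mm. Lies plug down on the bench. Seated, its origin is 87 mm above its pot's origin. Always there, even if its pot is absent.
- lid_d: Loose white plastic lid of pot_d: a disc 64 mm across and 4 mm thick, below it a tapered plug 8 mm high and 51 mm across (47 mm at its foot), above it a round upright knob 18 mm across and 24 mm high. Origin: centre of the plug's underside, z up; whole height 36 mm. Lies plug down on the bench. Seated, its origin is 87 mm above its pot's origin. Always there, even if its pot is absent.
- stopper: Bystander: light brown cork stopper, 26 mm across, 24 mm high, among the lids. Origin: centre of its underside.
- stir_bar: Bystander: white capsule-shaped stirring bar, 40 mm long, 10 mm thick. Origin: in its middle, near the bench.
- spatula: Bystander: spatula, 150 mm long, lying on the bench near the robot. Origin: in its middle, near the bench.
- weight: Bystander: brass cylinder, 32 mm across, 30 mm high. Origin: centre of its underside.
- vial_bottle: Bystander: amber jar, 50 mm across, 95 mm high, at the far edge. Origin: centre of its underside.
- beaker: Bystander: glass beaker, 70 mm across, 90 mm high, at the far edge. Origin: centre of its underside.
Mind the look-alikes: they are no part of the job. What is shaped like the pot_b but blue is not meant. Leave any brown look-alike of the pot_a alone.

How it is judged:
By the outcome, as a careful person would: the job done as asked, in the order asked, and still so for the second after the job is handed in, with the robot touching nothing.
Of pot_a, pot_b, pot_c, pot_d only 3 to 4 are there at a start; the rules pass over those that are not, and their reading is None.
At some moment in a run one of lid_c, lid_d may be knocked a few centimetres aside while the robot is not near it.
It also fails if it takes over 210 s, if anything falls off the work surface, if the arm or the gripper's body presses on something with over 40 N, if the wrist force passes 120 N, or if a joint passes its speed limit or range.

ROBOT

A 6-joint arm with a two-finger parallel gripper is mounted at the origin on the work surface. World frame = base frame: x ahead of the robot, y to its left, z up, the work surface at z = 0. Lengths are in m, angles in rad, forces in N, time in s.
With the tool pointing down it reaches from about 0.375 to 0.9 m from the base axis. Payload 3.1 kg.
Tool frame: the origin (TCP) lies between the finger pads; the fingertips stand 22 mm ahead of it and the grasp point (between the pads) lies 3 mm ahead of it; z points along the fingers, y is the line along which they close (so a half turn about z gives the same grasp; the last joint's range is limited). The gripper opens to 87 mm and grips with 3 to 60 N. Pads are 19 mm wide; open, the fingers measure 117 mm over their backs; the gripper's body (75 mm by 190 mm) begins 51 mm behind the grasp point.
Start: joints at [1.012, 0.527, 1.433, -0, 1.181, -0.178], TCP at [0.232, 0.58, 0.245] pointing down, gripper open.
Joint ranges: [-3.08, 3.08], [-0.75, 2.2], [0.22, 2.44], [-1.43, 4.57], [0, 2.65], [-2.85, 2.85]. Speed limits (rad/s): [2.79, 2.79, 3.14, 3.14, 3.14, 3.14].

INTERFACE

Orientations are given as a unit quaternion [x, y, z, w].
In Python, from rig import robot gives the robot as it stands.
- The arm moves only by the tool move_arm, never from a script. Its argument "series" is text: rows parted by semicolons, each of 6 numbers parted by spaces: the shift along the tool's x, y, z in mm, then the turn, a rotation vector about the tool's x, y, z in degrees. In form: dx dy dz ax ay az; .... A call has 1 to 8 rows; each row is the pose to reach, as a shift and turn from the pose commanded when the call began, along the tool's axes at that moment; what a row does not reach only later rows make up. A row lasts 1/12 s, in which the tool goes at most 41.7 mm and 7.16 degrees, less where a joint would pass 70% of its speed; a pose out of reach is approached as far as the arm can. A call with a gripper value outside its range is refused whole. "jaw" is the opening, from 0 (shut) to 1 (fully open), set as the call begins (left out, the last holds). The fingers move at their own pace and stop on an object; "newtons" is the grip in N (left out, the last holds). Time passes only in rows, so rows that repeat a pose let the fingers close. It gives the time, the measured TCP pose, the force, the opening and the grip force at its end, in the units of the state.
- robot.get_obs(): the state, without advancing time (a new reading comes with each control period).
- robot.camera(name): name is "side" or "top" or "wrist"; returns a dict with "img" (420x560x3 uint8, red, green, blue), "mtx" (3x3 intrinsics, pixels), "world_to_cam" (4x4, takes a point from world to camera coordinates). Camera axes: x right, y down, z forward; pixel columns grow to the right and rows downward; lengths in m; the calibration is good to about 2 mm. A picture is of the moment at which its call begins. There is no depth.
- robot.hand_in(): hands the job in; it is judged then, once.
Trained networks look in a picture, given as the dict that the camera call returned (one of the last four; its "shot" number tells which), for a name from the list of things; names that differ only in an ending like _2 or _b are one class to them, and where a whole thing is asked for, a point or a joint stands for the part that bears it (a point fixed in the world has none). Each returns a list of dicts, best first, with "p" (0 to 1); they miss things now and then, are a little off and sometimes report something else, mostly with a low value. They report only what shows in the picture. A call takes as long as a camera call. They do not tell look-alikes from the thing itself.
- robot.search_frame(picture, thing): "xyz" ([x, y, z] in m, in world coordinates, good to about 4 mm: the middle of the surface that is visible of it).
- robot.tip_of(picture, thing): "xyz" ([x, y, z] in m, in world coordinates, good to about 4 mm: a listed point, or the origin of a listed thing).
The state is a dict: "time": time; "q": joint angles; "joint_velocities": joint speeds; "joint_torque": joint torques, N m; "position": TCP position; "tool_rot": TCP orientation; "ft_force": force on the tool from outside, world axes, zero at the start; "moment": the same for the moment, N m; "grip_width": finger opening in m; "grip_force": force on a finger pad.
Only numpy, scipy, OpenCV 4.12 (cv2) and the standard library are available. Lean on these libraries where they do the work, as an engineer would, in place of code of your own. Each camera call takes 0.05 s, during which the arm holds its last target. There are 200 camera calls.

## Working session

There is one attempt and no reset: what is moved stays moved. The work goes in short steps, Python scripts to look and compute and a tool call to move; the robot and the scene stay as the last step left them, time stands still between calls to the robot, and variables do not carry over. Pictures are saved under pics/ and viewed, at most 14 in all, crops included, and the job is handed in when it is done.

Besides the shell and the picture viewer there is one more tool, called after "Call:" as name(argument=value, ...), one argument or row to a line, values as JSON. move_arm: Moves the arm, as the interface text tells. Its arguments: {"type":"object","properties":{"series":{"type":"string"},"jaw":{"type":"number"},"newtons":{"type":"number"}},"required":["series"]}

```bash
ls; mkdir -p pics; python3 - <<'E'
from rig import robot
import cv2,numpy as np
for n in ("top","side"):
    c=robot.camera(n); cv2.imwrite(f"pics/{n}0.png",c["img"][:,:,::-1])
    for t in ("shaker","basket","pot_a","rim_a","holder_a","lid_a","stopper"):
        for f in (robot.tip_of,):
            print(n,t,[(np.round(d["xyz"],3).tolist(),round(d["p"],2)) for d in f(c,t)][:7])
print(robot.get_obs())
E
```

```text
pics
top shaker [([0.491, 0.201, 0.069], 0.71), ([0.554, 0.258, 0.002], 0.6), ([0.626, -0.043, 0.0], 0.54)]
top basket [([0.563, -0.246, 0.0], 0.93)]
top pot_a [([0.743, 0.295, -0.0], 0.83), ([0.503, 0.318, 0.075], 0.82), ([0.368, 0.333, 0.001], 0.7), ([0.489, 0.199, 0.075], 0.62), ([0.618, 0.313, 0.073], 0.6), ([0.618, 0.311, 0.166], 0.36)]
top rim_a [([0.367, 0.338, 0.096], 0.74), ([0.618, 0.313, 0.169], 0.73), ([0.493, 0.202, 0.169], 0.72), ([0.744, 0.292, 0.096], 0.71)]
top holder_a [([0.611, 0.196, 0.068], 0.87), ([0.616, 0.31, 0.068], 0.84), ([0.499, 0.321, 0.066], 0.8), ([0.491, 0.2, 0.069], 0.58)]
top lid_a [([0.455, 0.058, 0.001], 0.76), ([0.449, -0.053, -0.002], 0.75), ([0.585, 0.058, -0.002], 0.65), ([0.627, -0.046, -0.0], 0.58)]
top stopper [([0.523, -0.006, -0.002], 0.53), ([0.685, 0.008, -0.002], 0.5)]
side shaker [([0.555, 0.258, -0.002], 0.92)]
side basket [([0.561, -0.244, 0.003], 0.88)]
side pot_a [([0.366, 0.333, 0.001], 0.79), ([0.618, 0.312, 0.077], 0.65), ([0.747, 0.293, -0.002], 0.57), ([0.497, 0.322, 0.077], 0.56), ([0.49, 0.202, 0.07], 0.56)]
side rim_a [([0.
[... 593 characters left out ...]
time': 0.8, 'q': array([ 1.01150290e+00,  5.27456919e-01,  1.43270132e+00,  1.41129171e-05,
        1.18141644e+00, -1.78464243e-01]), 'joint_velocities': array([-0.00090373,  0.00096439,  0.00062925,  0.00112686, -0.00048135,
        0.00116301]), 'joint_torque': array([-4.24218788e-04, -4.39947903e+01, -1.76977175e+01,  6.34810980e-02,
        5.03995595e-02, -2.07027206e-06]), 'position': array([0.23224093, 0.58022131, 0.24457447]), 'tool_rot': array([ 1.89268641e-01,  9.81925344e-01,  1.07332080e-05, -2.84990383e-06]), 'ft_force': array([-0.32270966,  0.95790411, -1.19634158]), 'moment': array([-0.0053588 , -0.0466076 ,  0.04750168]), 'grip_force': 0.0, 'grip_width': 0.08679284086101396}
```

View pics/top0.png

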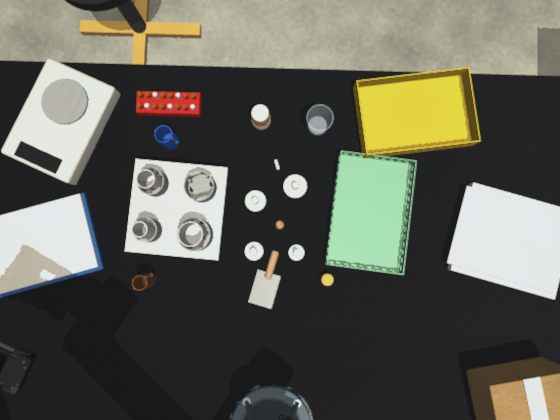

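View pics/side0.png

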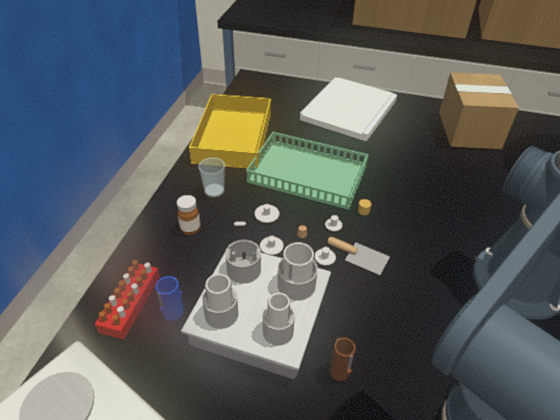

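Top view shows robot at the bottom and +y to the left. The green basket is at px (372,212). The shaker has three pots, at (150,180), (146,228) and (194,232), and one empty cup at (200,185). The lids are at (255,201), (295,186), (254,251) and (296,253).
Could be taken for a pot: the blue one at (165,137) and the brown one at (142,282), both off the shaker, so neither is meant. The yellow box at (417,112) is not the basket. I'll check this with a close crop and measure sizes.

```bash
cat > h.py <<'E'
from rig import robot
import numpy as np, cv2
from scipy.spatial.transform import Rotation as R
def to(p,phi=None):
    "shift (mm) and z turn (deg) in tool axes to TCP target p, tool-y heading phi (deg)"
    o=robot.get_obs(); r=R.from_quat(o["tool_rot"]); d=r.inv().apply(np.array(p)-o["position"])*1000
    y=r.apply([0,1,0]); cur=np.degrees(np.arctan2(y[1],y[0]))
    a=0 if phi is None else -((phi-cur+180)%360-180)
    print("to",p,"shift",d.round(1),"turn",round(a,1),"phi",round(cur,1),"q6",o["q"][5].round(2))
def pix(c,p):
    q=c["world_to_cam"]@np.append(p,1); u=c["mtx"]@q[:3]; return u[:2]/u[2]
def ray(c,uv,z):
    Rm=c["world_to_cam"][:3,:3];t=c["world_to_cam"][:3,3]; o=-Rm.T@t
    d=Rm.T@np.linalg.inv(c["mtx"])@[uv[0],uv[1],1]; return o+d*(z-o[2])/d[2]
def show(c,name,s=1,box=None):
    im=c["img"][:,:,::-1]
    if box: im=im[box[1]:box[3],box[0]:box[2]]
    cv2.imwrite("pics/"+name+".png",cv2.resize(im,None,fx=s,fy=s,interpolation=cv2.INTER_CUBIC))
E
python3 - <<'E'
from h import *
c=robot.camera("top"); show(c,"topcrop",4,(120,150,320,290))
w=robot.camera("wrist"); o=robot.get_obs(); M=w["world_to_cam"]; print("cam",-M[:3,:3].T@M[:3,3],o["position"],M[2,:3], w["mtx"][0,0])
to([.50,.258,.38],90)
E
```

```text
cam [0.15396274 0.61102724 0.38412546] [0.23224265 0.58023984 0.24458355] [ 0.28509268 -0.11506131 -0.95156874] 289.5659011267822
to [0.5, 0.258, 0.38] shift [-368.3 -199.6 -135.4] turn -21.8 phi 68.2 q6 -0.18
```

View pics/topcrop.png

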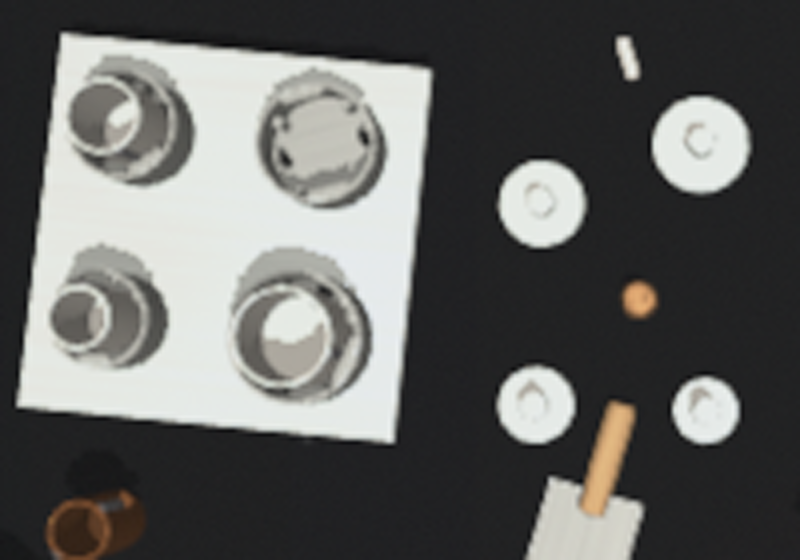

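Crop: three white pots with the brown look-alike outside the shaker. By size, pot_a is front-left (80,318), pot_b back-left (104,115) and pot_d front-right (285,335); cup c is empty. The lids by diameter are d (700,145), c (540,203), b (537,404) and a (706,411).

Call:
move_arm(
  series="0 0 -42 0 0 0;-368 -200 -135 0 0 -22;-368 -200 -135 0 0 -22;-368 -200 -135 0 0 -22;-368 -200 -135 0 0 -22;-368 -200 -135 0 0 -22;-368 -200 -135 0 0 -22;-368 -200 -135 0 0 -22",
  jaw=1,
)

```text
time: 1.57
position: [0.4112, 0.3638, 0.3491]
tool_rot: [-0.002, 1.0, 0.0, 0.0]
ft_force: [0.5, 1.4, 0.0]
grip_width: 0.0871
grip_force: 0.0
```

Call:
move_arm(
  series="0 0 0 0 0 0;0 0 0 0 0 0;0 0 0 0 0 0;0 0 0 0 0 0",
)

```text
time: 1.9
position: [0.4093, 0.3661, 0.348]
tool_rot: [-0.002, 1.0, -0.0, -0.001]
ft_force: [0.6, 0.6, -0.1]
grip_width: 0.087
grip_force: 0.0
```

```bash
python3 - <<'E'
from h import *
w=robot.camera("wrist"); show(w,"w1",1)
for t in ("rim_a","holder_a","pot_a"):
    print(t,[(np.round(d["xyz"],3).tolist(),round(d["p"],2)) for d in robot.tip_of(w,t)][:7])
to([.50,.258,.38],90)
print(w["world_to_cam"].round(4).tolist())
E
```

```text
rim_a [([0.49, 0.202, 0.168], 0.94), ([0.366, 0.336, 0.099], 0.64), ([0.62, 0.313, 0.169], 0.58), ([0.497, 0.322, 0.168], 0.55), ([0.382, 0.025, 0.004], 0.33), ([0.496, 0.321, 0.069], 0.29), ([0.62, 0.313, 0.071], 0.25)]
holder_a [([0.499, 0.32, 0.069], 0.61), ([0.619, 0.31, 0.07], 0.61), ([0.49, 0.2, 0.068], 0.61)]
pot_a [([0.497, 0.322, 0.077], 0.98), ([0.493, 0.204, 0.073], 0.97), ([0.617, 0.315, 0.072], 0.63), ([0.369, 0.335, -0.0], 0.57)]
to [0.5, 0.258, 0.38] shift [ -90.  -108.9  -32. ] turn 0.3 phi 90.3 q6 -1.05
[[-0.0039, 1.0, -0.0011, -0.3632], [0.9521, 0.004, 0.3059, -0.4601], [0.3059, 0.0001, -0.9521, 0.3648], [0.0, 0.0, 0.0, 1.0]]
```

View pics/w1.png

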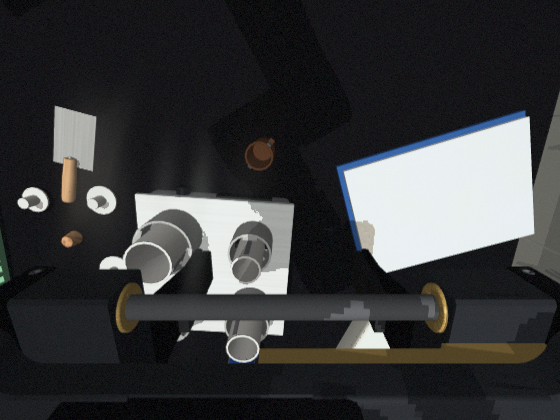

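Wrist view: pot_d at (155,255), pot_a at (247,258), pot_b at (242,347), and brown at (260,155) stands off the shaker. The positions fit a 120 mm square turned by -3.7°. Now over pot_d.

```bash
python3 - <<'E'
from h import *
to([.4915,.201,.25],5)
E
```

```text
to [0.4915, 0.201, 0.25] shift [ -81.3 -165.8   98. ] turn 85.3 phi 90.3 q6 -1.05
```

Call:
move_arm(
  series="-81 -166 98 0 0 57;-81 -166 98 0 0 57;-81 -166 98 0 0 57;-81 -166 98 0 0 57;-81 -166 98 0 0 57;-81 -166 98 0 0 57;-81 -166 98 0 0 57;-81 -166 98 0 0 57",
)

```text
time: 2.77
position: [0.4919, 0.1994, 0.2496]
tool_rot: [0.479, 0.878, -0.0, -0.001]
ft_force: [0.3, -1.0, 0.0]
grip_width: 0.0871
grip_force: 0.0
```

Call:
move_arm(
  series="0 0 0 0 0 28;0 0 0 0 0 28;0 0 0 0 0 28;0 0 0 0 0 28;0 0 0 0 0 28;0 0 0 0 0 28",
)

```text
time: 3.27
position: [0.4917, 0.2003, 0.2503]
tool_rot: [0.673, 0.74, -0.0, -0.0]
ft_force: [0.1, -0.4, 0.6]
grip_width: 0.0869
grip_force: 0.0
```

```bash
python3 - <<'E'
from h import *
to([.4915,.201,.16],5)
w=robot.camera("wrist"); print([(np.round(d["xyz"],4).tolist(),round(d["p"],2)) for d in robot.tip_of(w,"rim_d")][:4])
E
```

```text
to [0.4915, 0.201, 0.16] shift [ 0.7 -0.1 90.3] turn 0.4 phi 5.4 q6 0.08
[([0.7433, 0.2892, 0.0966], 0.97), ([0.3654, 0.3341, 0.1016], 0.81), ([0.4955, 0.3207, 0.1687], 0.8), ([0.49, 0.2018, 0.1696], 0.72)]
```

Call:
move_arm(
  series="1 0 40 0 0 0;1 0 75 0 0 0;1 0 90 0 0 0;1 0 90 0 0 0;1 0 90 0 0 0",
)

```text
time: 3.78
position: [0.4916, 0.2007, 0.1599]
tool_rot: [0.674, 0.739, -0.001, -0.001]
ft_force: [0.7, 0.1, -0.0]
grip_width: 0.0868
grip_force: 0.0
```

Call:
move_arm(
  series="0 0 0 0 0 0;0 0 0 0 0 0;0 0 0 0 0 0;0 0 0 0 0 0;0 0 0 0 0 0;0 0 0 0 0 0",
  jaw=0,
  newtons=50,
)

```text
time: 4.28
position: [0.4914, 0.2006, 0.1611]
tool_rot: [0.674, 0.738, -0.0, -0.0]
ft_force: [-2.0, -0.6, 5.1]
grip_width: 0.0586
grip_force: 50.0
```

```bash
python3 - <<'E'
from h import *
o=robot.get_obs(); print(o["ft_force"],o["moment"],o["grip_width"],o["grip_force"],o["position"])
E
```

```text
[-2.02802825 -0.56105819  5.12512984] [-0.24906113  0.39709324 -0.02681525] 0.058579060156267175 49.99968269644796 [0.49138416 0.20058009 0.16109797]
```

Call:
move_arm(
  series="0 0 0 0 0 -7;0 0 0 0 0 -14;0 0 0 0 0 -21;0 0 0 0 0 -28;0 0 0 0 0 -35;0 0 0 0 0 -42;0 0 0 0 0 -42;0 0 0 0 0 -42",
)

```text
time: 4.95
position: [0.4921, 0.2008, 0.1611]
tool_rot: [0.366, 0.931, 0.0, 0.0]
ft_force: [-0.8, 0.5, 5.2]
grip_width: 0.0584
grip_force: 50.0
```

Call:
move_arm(
  series="0 0 0 0 0 -7;0 0 0 0 0 -14;0 0 0 0 0 -21;0 0 0 0 0 -28;0 0 0 0 0 -35;0 0 0 0 0 -42;0 0 0 0 0 -42;0 0 0 0 0 -42",
)

```text
time: 5.62
position: [0.4924, 0.2008, 0.1611]
tool_rot: [0.008, 1.0, 0.0, 0.001]
ft_force: [-1.1, -0.7, 5.7]
grip_width: 0.0584
grip_force: 50.0
```

```bash
python3 - <<'E'
from h import *
o=robot.get_obs(); print(o["ft_force"],o["moment"],o["grip_width"],o["grip_force"],o["position"],o["q"][5])
w=robot.camera("wrist"); show(w,"w2",1)
to([.4915,.201,.26],90)
E
```

```text
[-1.08895409 -0.66059728  5.68359266] [0.06894512 0.17388124 0.13147775] 0.05841088528447823 49.9988298506787 [0.49241829 0.20080691 0.16110077] -1.376815805738136
to [0.4915, 0.201, 0.26] shift [  0.8   0.2 -98.9] turn -1.0 phi 89.0 q6 -1.38
```

View pics/w2.png

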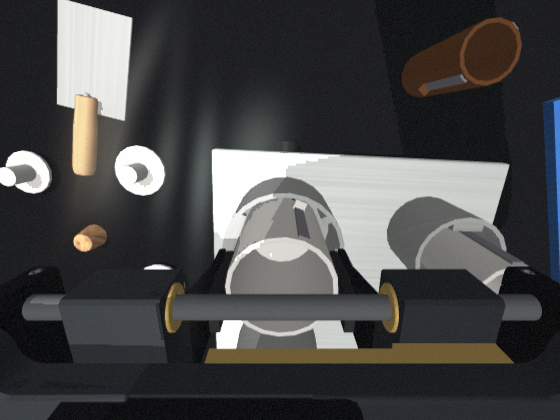

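The pot's stripe, now at (300,215), has turned with the gripper. Lifting.

Call:
move_arm(
  series="0 0 -10 0 0 0;0 0 -20 0 0 0;0 0 -30 0 0 0;0 0 -40 0 0 0",
)

```text
time: 6.0
position: [0.492, 0.2007, 0.2015]
tool_rot: [0.008, 1.0, -0.0, 0.0]
ft_force: [0.1, 0.2, -2.6]
grip_width: 0.0586
grip_force: 50.0
```

```bash
python3 - <<'E'
from h import *
o=robot.get_obs(); print(o["ft_force"],o["moment"],o["grip_width"],o["grip_force"],o["position"],o["q"][5])
c=robot.camera("top"); show(c,"t3",4,(120,150,260,270))
b=robot.search_frame(c,"basket")[:2]; print(b)
im=c["img"].astype(int); m=((im[:,:,1]>im[:,:,0]+25)&(im[:,:,1]>im[:,:,2]+15)).astype(np.uint8)
m=cv2.morphologyEx(m,cv2.MORPH_CLOSE,np.ones((7,7)))
k=max(cv2.findContours(m,0,2)[0],key=cv2.contourArea); r=cv2.minAreaRect(k); print(r)
bp=[ray(c,p,.045)[:2].round(3).tolist() for p in cv2.boxPoints(r)]; print(bp, np.mean(bp,0))
E
```

```text
[ 0.06997332  0.23401887 -2.60856074] [ 0.0675103  -0.06560631 -0.0053588 ] 0.05861734315895778 49.999196560102064 [0.49198189 0.20066423 0.20153521] -1.3786721154239592
[{'xyz': [0.5648, -0.2534, 0.0025], 'p': 0.71}, {'xyz': [0.4524, 0.0584, 0.0115], 'p': 0.69}]
((371.24212646484375, 212.14906311035156), (79.62872314453125, 116.92118072509766), 6.842772960662842)
[[0.419, -0.128], [0.722, -0.158], [0.703, -0.365], [0.401, -0.332]] [ 0.56125 -0.24575]
```

View pics/t3.png

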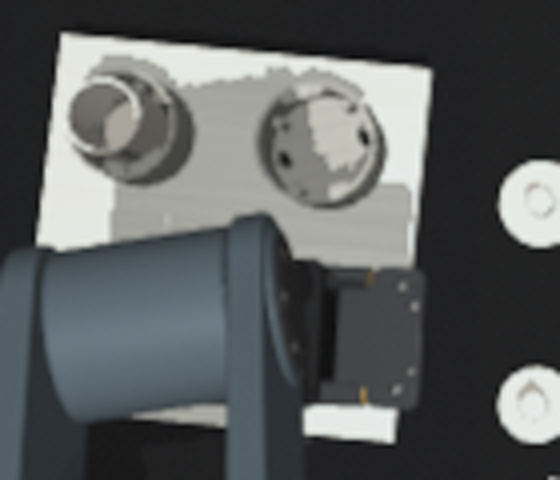

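Pot_d came free: the load is only 2.6 N and it has risen 40 mm. Basket centre is (0.561,-0.246), long axis at -5.7°. Carrying the pot to the far slot.

Call:
move_arm(
  series="0 0 -40 0 0 0;0 0 -70 0 0 0;0 0 -70 0 0 0;0 0 -70 0 0 0",
)

```text
time: 6.43
position: [0.4927, 0.2006, 0.2723]
tool_rot: [0.007, 1.0, 0.0, 0.002]
ft_force: [0.3, -0.1, -3.2]
grip_width: 0.0586
grip_force: 50.0
```

```bash
python3 - <<'E'
from h import *
o=robot.get_obs(); print(o["ft_force"],o["grip_width"])
to([.649,-.255,.27],84.3)
E
```

```text
[ 0.25413115 -0.09798681 -3.23847064] 0.05857294970497659
to [0.649, -0.255, 0.27] shift [-162.8 -453.3    2.9] turn 4.9 phi 89.2 q6 -1.38
```

Call:
move_arm(
  series="-82 -227 0 0 0 5;-82 -227 0 0 0 5;-82 -227 0 0 0 5;-82 -227 0 0 0 5;-82 -227 0 0 0 5;-82 -227 0 0 0 5;-82 -227 0 0 0 5;-82 -227 0 0 0 5",
)

```text
time: 7.1
position: [0.5697, -0.0294, 0.2682]
tool_rot: [0.053, 0.999, 0.0, -0.002]
ft_force: [-1.3, 1.0, -2.3]
grip_width: 0.0585
grip_force: 50.0
```

Call:
move_arm(
  series="-63 -234 0 0 0 0;-63 -234 0 0 0 0;-63 -234 0 0 0 0;-63 -234 0 0 0 0;-63 -234 0 0 0 0;-63 -234 0 0 0 0;-63 -234 0 0 0 0;-63 -234 0 0 0 0",
)

```text
time: 7.77
position: [0.6086, -0.2668, 0.2683]
tool_rot: [0.052, 0.999, 0.001, -0.002]
ft_force: [0.1, -0.2, -2.1]
grip_width: 0.0584
grip_force: 50.0
```

```bash
python3 - <<'E'
from h import *
to([.649,-.255,.096],84.3)
c=robot.camera("top")
print([(np.round(d["xyz"],3).tolist(),round(d["p"],2)) for d in robot.tip_of(c,"lid_a")][:5])
E
```

```text
to [0.649, -0.255, 0.096] shift [-39.5  15.5 172.2] turn -0.2 phi 84.1 q6 -2.05
[([0.454, 0.058, 0.001], 0.76), ([0.448, -0.056, -0.001], 0.71), ([0.584, 0.061, -0.002], 0.53), ([0.384, -0.137, 0.005], 0.39)]
```

Call:
move_arm(
  series="-39 15 0 0 0 0;-39 15 40 0 0 0;-39 15 80 0 0 0;-39 15 120 0 0 0;-39 15 150 0 0 0;-39 15 165 0 0 0;-39 15 172 0 0 0;-39 15 172 0 0 0",
)

```text
time: 8.53
position: [0.6486, -0.2527, 0.0962]
tool_rot: [0.05, 0.999, 0.001, -0.002]
ft_force: [0.3, 0.5, -1.8]
grip_width: 0.0584
grip_force: 50.0
```

Call:
move_arm(
  series="0 0 2 0 0 0;0 0 4 0 0 0;0 0 6 0 0 0;0 0 6 0 0 0",
)

```text
time: 8.87
position: [0.6504, -0.2558, 0.0936]
tool_rot: [0.051, 0.999, -0.0, 0.001]
ft_force: [-0.8, -0.0, -2.5]
grip_width: 0.058
grip_force: 50.0
```

Call:
move_arm(
  series="0 0 1 0 0 0;0 0 2 0 0 0;0 0 3 0 0 0;0 0 3 0 0 0",
)

```text
time: 9.2
position: [0.6508, -0.2559, 0.0912]
tool_rot: [0.051, 0.999, -0.0, 0.001]
ft_force: [-0.8, 0.7, 4.5]
grip_width: 0.0586
grip_force: 50.0
```

```bash
python3 - <<'E'
from h import *
for i in range(3):
    robot.camera("wrist"); o=robot.get_obs(); print(o["ft_force"],o["position"],o["tool_rot"])
E
```

```text
[0.23569112 0.76234824 5.95847821] [ 0.65078936 -0.25597773  0.09120101] [ 5.08622564e-02  9.98704903e-01 -3.76682313e-04  1.18587759e-03]
[-0.12866642  1.07613952  5.08937819] [ 0.65081062 -0.25597421  0.09120697] [ 5.08376965e-02  9.98706107e-01 -4.16510651e-04  1.21107404e-03]
[-0.51879404  1.05717968  5.4800091 ] [ 0.65080114 -0.25596918  0.09120287] [ 5.08040387e-02  9.98707818e-01 -4.23773607e-04  1.20984756e-03]
```

Contact. Release, rise, and look from there.

Call:
move_arm(
  series="0 0 0 0 0 0;0 0 0 0 0 0;0 0 0 0 0 0;0 0 0 0 0 0;0 0 0 0 0 0",
  jaw=1,
)

```text
time: 9.77
position: [0.6497, -0.2557, 0.089]
tool_rot: [0.051, 0.999, 0.0, -0.0]
ft_force: [0.3, 0.3, 0.2]
grip_width: 0.0826
grip_force: 0.0
```

Call:
move_arm(
  series="0 0 -20 0 0 0;0 0 -60 0 0 0;0 0 -100 0 0 0;0 0 -140 0 0 0;0 0 -180 0 0 0;0 0 -180 0 0 0",
)

```text
time: 10.27
position: [0.6541, -0.2581, 0.28]
tool_rot: [0.051, 0.999, -0.004, 0.008]
ft_force: [1.3, -1.3, 1.0]
grip_width: 0.0871
grip_force: 0.0
```

```bash
python3 - <<'E'
from h import *
w=robot.camera("wrist"); show(w,"w4",1)
print([(np.round(d["xyz"],3).tolist(),round(d["p"],2)) for d in robot.tip_of(w,"rim_a")][:5])
to([.499,.321,.27],5); to([.52,-.01,.27],84)
E
```

```text
[([0.649, -0.255, 0.095], 0.96)]
to [0.499, 0.321, 0.27] shift [ 2.096e+02  5.589e+02 -1.000e-01] turn 79.2 phi 84.2 q6 -2.0
to [0.52, -0.01, 0.27] shift [155.2 231.7   0.9] turn 0.2 phi 84.2 q6 -2.0
```

View pics/w4.png

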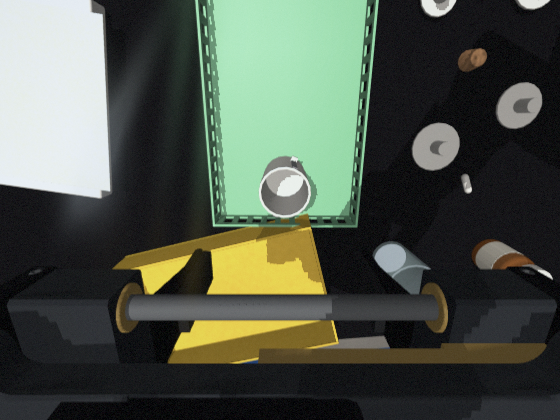

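Pot_d stands upright at (285,190) in the basket. Next is pot_a.

Call:
move_arm(
  series="105 280 0 0 0 0;105 280 0 0 0 0;105 280 0 0 0 0;105 280 0 0 0 0;105 280 0 0 0 0;105 280 0 0 0 0;105 280 0 0 0 0;105 280 0 0 0 0",
)

```text
time: 11.03
position: [0.5694, 0.0397, 0.2671]
tool_rot: [0.048, 0.999, 0.002, -0.004]
ft_force: [-0.2, 0.3, 0.2]
grip_width: 0.0869
grip_force: 0.0
```

Call:
move_arm(
  series="105 279 0 0 0 0;105 279 0 0 0 57;105 279 0 0 0 57;105 279 0 0 0 57;105 279 0 0 0 57;105 279 0 0 0 57;105 279 0 0 0 57;105 279 0 0 0 57",
)

```text
time: 11.7
position: [0.4955, 0.3241, 0.2673]
tool_rot: [0.445, 0.895, -0.001, -0.002]
ft_force: [1.0, -0.5, -0.1]
grip_width: 0.087
grip_force: 0.0
```

Call:
move_arm(
  series="0 0 0 0 0 29;0 0 0 0 0 29;0 0 0 0 0 29;0 0 0 0 0 29;0 0 0 0 0 29;0 0 0 0 0 29",
)

```text
time: 12.2
position: [0.497, 0.3212, 0.2678]
tool_rot: [0.653, 0.758, -0.002, -0.001]
ft_force: [0.1, -0.3, -0.2]
grip_width: 0.087
grip_force: 0.0
```

```bash
python3 - <<'E'
from h import *
to([.499,.321,.16],5)
c=robot.camera("side")
print([(np.round(d["xyz"],3).tolist(),round(d["p"],2)) for d in robot.tip_of(c,"lid_a")][:5])
print([(np.round(d["xyz"],3).tolist(),round(d["p"],2)) for d in robot.tip_of(c,"rim_a")][:7])
E
```

```text
to [0.499, 0.321, 0.16] shift [ -0.4   2.3 107.8] turn 3.5 phi 8.5 q6 0.24
[([0.587, 0.061, -0.002], 0.68), ([0.627, -0.043, -0.001], 0.48)]
[([0.369, 0.333, 0.098], 0.96), ([0.743, 0.295, 0.096], 0.86), ([0.624, 0.311, 0.173], 0.58)]
```

Call:
move_arm(
  series="0 2 40 0 0 4;0 2 80 0 0 4;0 2 100 0 0 4;0 2 108 0 0 4;0 2 108 0 0 4;0 2 108 0 0 4",
)

```text
time: 12.85
position: [0.5003, 0.3223, 0.1619]
tool_rot: [0.679, 0.734, 0.001, 0.0]
ft_force: [0.7, -0.0, 0.9]
grip_width: 0.087
grip_force: 0.0
```

Call:
move_arm(
  series="0 0 0 0 0 0;0 0 0 0 0 0;0 0 0 0 0 0;0 0 0 0 0 0;0 0 0 0 0 0;0 0 0 0 0 0;0 0 0 0 0 0",
  jaw=0,
  newtons=50,
)

```text
time: 13.43
position: [0.4996, 0.3221, 0.1616]
tool_rot: [0.68, 0.734, 0.0, 0.0]
ft_force: [0.5, 0.7, 0.5]
grip_width: 0.0486
grip_force: 0.0
```

Call:
move_arm(
  series="0 0 0 0 0 -7;0 0 0 0 0 -14;0 0 0 0 0 -21;0 0 0 0 0 -28;0 0 0 0 0 -35;0 0 0 0 0 -42;0 0 0 0 0 -42;0 0 0 0 0 -42",
)

```text
time: 14.1
position: [0.4997, 0.3221, 0.1614]
tool_rot: [0.373, 0.928, 0.0, 0.0]
ft_force: [0.3, -0.3, 0.0]
grip_width: 0.0384
grip_force: 50.0
```

Call:
move_arm(
  series="0 0 0 0 0 -7;0 0 0 0 0 -14;0 0 0 0 0 -21;0 0 0 0 0 -28;0 0 0 0 0 -35;0 0 0 0 0 -42;0 0 0 0 0 -42;0 0 0 0 0 -42",
)

```text
time: 14.77
position: [0.4994, 0.3221, 0.1614]
tool_rot: [0.017, 1.0, 0.0, -0.0]
ft_force: [-1.0, -0.1, 1.3]
grip_width: 0.0387
grip_force: 50.0
```

```bash
python3 - <<'E'
from h import *
o=robot.get_obs(); print(o["ft_force"],o["moment"],o["grip_width"],o["grip_force"],o["position"],o["q"][5])
w=robot.camera("wrist"); show(w,"w5",1.6,(200,140,480,330))
E
```

```text
[-1.01861705 -0.0980975   1.31465427] [0.0200795  0.14765744 0.04012652] 0.03870230950897865 49.97774687886704 [0.49939212 0.32211458 0.16144503] -1.1528045195074286
```

View pics/w5.png

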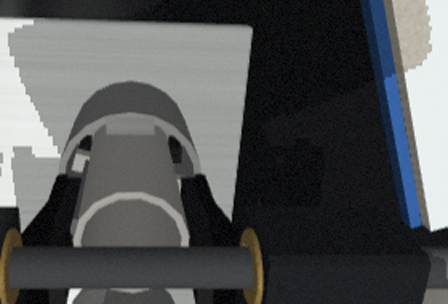

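The lip faces the camera at (130,130) and the grey stripe has moved to the left edge at (75,215). The fingers closed a bit late, so I'll twist 16° more, then lift.

Call:
move_arm(
  series="0 0 0 0 0 -7;0 0 0 0 0 -14;0 0 0 0 0 -16;0 0 0 0 0 -16",
)

```text
time: 15.15
position: [0.5001, 0.322, 0.1614]
tool_rot: [-0.124, 0.992, -0.0, 0.0]
ft_force: [0.2, -0.9, -0.6]
grip_width: 0.0382
grip_force: 50.0
```

Call:
move_arm(
  series="0 0 -10 0 0 0;0 0 -20 0 0 0;0 0 -30 0 0 0;0 0 -30 0 0 0",
)

```text
time: 15.48
position: [0.5007, 0.3227, 0.1944]
tool_rot: [-0.125, 0.992, 0.001, 0.002]
ft_force: [-1.4, 0.1, -0.4]
grip_width: 0.0383
grip_force: 50.0
```

Call:
move_arm(
  series="0 0 -15 0 0 0;0 0 -30 0 0 0;0 0 -50 0 0 0;0 0 -80 0 0 0;0 0 -80 0 0 0;0 0 -80 0 0 0",
)

```text
time: 15.98
position: [0.5009, 0.3226, 0.2742]
tool_rot: [-0.125, 0.992, 0.001, 0.003]
ft_force: [-0.3, -0.6, -2.5]
grip_width: 0.0386
grip_force: 50.0
```

```bash
python3 - <<'E'
from h import *
o=robot.get_obs(); print(o["ft_force"],o["grip_width"])
w=robot.camera("wrist")
print([(np.round(d["xyz"],3).tolist(),round(d["p"],2)) for d in robot.tip_of(w,"rim_a")][:5])
to([.561,-.246,.27],84.3)
E
```

```text
[-0.33986266 -0.58414595 -2.46105987] 0.0385871537720533
[([0.619, 0.311, 0.17], 0.81), ([0.367, 0.337, 0.099], 0.81), ([0.5, 0.322, 0.28], 0.76), ([0.742, 0.291, 0.098], 0.39), ([0.452, -0.053, -0.002], 0.31)]
to [0.561, -0.246, 0.27] shift [  80.7 -565.5    1.4] turn 20.0 phi 104.3 q6 -1.44
```

Call:
move_arm(
  series="40 -283 0 0 0 0;40 -283 0 0 0 0;40 -283 0 0 0 0;40 -283 0 0 0 0;40 -283 0 0 0 0;40 -283 0 0 0 0;40 -283 0 0 0 0;40 -283 0 0 0 0",
)

```text
time: 16.75
position: [0.5316, 0.0317, 0.2702]
tool_rot: [-0.122, 0.993, -0.002, -0.001]
ft_force: [-1.1, 0.9, -1.5]
grip_width: 0.0384
grip_force: 50.0
```

Call:
move_arm(
  series="40 -282 0 0 0 20;40 -282 0 0 0 20;40 -282 0 0 0 20;40 -282 0 0 0 20;40 -282 0 0 0 20;40 -282 0 0 0 20;40 -282 0 0 0 20;40 -282 0 0 0 20",
)

```text
time: 17.42
position: [0.5629, -0.2522, 0.2699]
tool_rot: [0.052, 0.999, -0.002, 0.0]
ft_force: [0.3, 0.3, -0.8]
grip_width: 0.0386
grip_force: 50.0
```

```bash
python3 - <<'E'
from h import *
to([.561,-.246,.096],84.3)
E
```

```text
to [0.561, -0.246, 0.096] shift [  2.7   6.6 173.9] turn -0.3 phi 84.0 q6 -2.07
```

Call:
move_arm(
  series="2 4 10 0 0 0;2 4 50 0 0 0;2 4 90 0 0 0;2 4 125 0 0 0;2 4 150 0 0 0;2 4 165 0 0 0;2 4 174 0 0 0;2 4 174 0 0 0",
)

```text
time: 18.08
position: [0.559, -0.2392, 0.0943]
tool_rot: [0.049, 0.999, 0.002, -0.003]
ft_force: [-0.9, -0.1, -0.4]
grip_width: 0.0386
grip_force: 50.0
```

Call:
move_arm(
  series="0 0 2 0 0 0;0 0 4 0 0 0;0 0 6 0 0 0;0 0 7 0 0 0;0 0 7 0 0 0",
)

```text
time: 18.5
position: [0.5613, -0.2413, 0.0915]
tool_rot: [0.049, 0.999, -0.0, 0.001]
ft_force: [0.6, -0.7, 1.7]
grip_width: 0.0383
grip_force: 50.0
```

Call:
move_arm(
  series="0 0 1 0 0 0;0 0 1 0 0 0;0 0 1 0 0 0",
)

```text
time: 18.75
position: [0.5614, -0.2414, 0.0914]
tool_rot: [0.049, 0.999, -0.001, 0.001]
ft_force: [-0.5, 1.2, 6.7]
grip_width: 0.0382
grip_force: 50.0
```

Call:
move_arm(
  series="0 0 0 0 0 0;0 0 0 0 0 0;0 0 0 0 0 0;0 0 0 0 0 0;0 0 0 0 0 0;0 0 0 0 0 0;0 0 0 0 0 0;0 0 0 0 0 0",
  jaw=1,
)

```text
time: 19.42
position: [0.5607, -0.2409, 0.0892]
tool_rot: [0.049, 0.999, 0.0, -0.0]
ft_force: [0.1, -0.3, -0.7]
grip_width: 0.0826
grip_force: 0.0
```

Call:
move_arm(
  series="0 0 -20 0 0 0;0 0 -60 0 0 0;0 0 -100 0 0 0;0 0 -140 0 0 0;0 0 -180 0 0 0;0 0 -180 0 0 0",
)

```text
time: 19.92
position: [0.5649, -0.2435, 0.2787]
tool_rot: [0.049, 0.999, -0.005, 0.008]
ft_force: [0.9, -0.6, 0.9]
grip_width: 0.087
grip_force: 0.0
```

```bash
python3 - <<'E'
from h import *
w=robot.camera("wrist")
print([(np.round(d["xyz"],3).tolist(),round(d["p"],2)) for d in robot.tip_of(w,"rim_a")][:5])
print([(np.round(d["xyz"],3).tolist(),round(d["p"],2)) for d in robot.tip_of(w,"lid_a")][:5])
to([.619,.313,.27],5)
E
```

```text
[([0.649, -0.256, 0.102], 0.85), ([0.558, -0.245, 0.097], 0.81)]
[([0.623, -0.044, -0.004], 0.98), ([0.447, -0.049, -0.002], 0.78), ([0.555, 0.041, 0.004], 0.78), ([0.45, 0.057, 0.001], 0.66), ([0.559, -0.242, 0.098], 0.55)]
to [0.619, 0.313, 0.27] shift [-4.000e+00  5.568e+02 -5.000e-01] turn 79.4 phi 84.4 q6 -2.06
```

Pot_a is placed. Lid_c has been knocked, but its pot is absent, so it needs nothing. Now pot_b.

Call:
move_arm(
  series="-2 280 0 0 0 0;-2 280 0 0 0 0;-2 280 0 0 0 0;-2 280 0 0 0 0;-2 280 0 0 0 0;-2 280 0 0 0 0;-2 280 0 0 0 0;-2 280 0 0 0 0",
)

```text
time: 20.73
position: [0.5884, 0.0435, 0.2667]
tool_rot: [0.046, 0.999, 0.002, -0.003]
ft_force: [-0.1, -0.2, 0.1]
grip_width: 0.0871
grip_force: 0.0
```

Call:
move_arm(
  series="-2 277 0 0 0 0;-2 277 0 0 0 57;-2 277 0 0 0 57;-2 277 0 0 0 57;-2 277 0 0 0 57;-2 277 0 0 0 57;-2 277 0 0 0 57;-2 277 0 0 0 57",
)

```text
time: 21.4
position: [0.6182, 0.319, 0.2662]
tool_rot: [0.458, 0.889, 0.0, -0.002]
ft_force: [0.3, 0.1, 0.3]
grip_width: 0.0869
grip_force: 0.0
```

Call:
move_arm(
  series="0 0 0 0 0 29;0 0 0 0 0 29;0 0 0 0 0 29;0 0 0 0 0 29;0 0 0 0 0 29;0 0 0 0 0 29",
)

```text
time: 21.9
position: [0.6187, 0.3121, 0.2671]
tool_rot: [0.665, 0.747, -0.002, -0.001]
ft_force: [-0.5, -0.4, 0.2]
grip_width: 0.0874
grip_force: 0.0
```

```bash
python3 - <<'E'
from h import *
to([.619,.3125,.16],5)
E
```

```text
to [0.619, 0.3125, 0.16] shift [  0.5   0.7 107.1] turn 1.7 phi 6.7 q6 0.19
```

Call:
move_arm(
  series="0 0 40 0 0 2;0 0 80 0 0 2;0 0 100 0 0 2;0 0 107 0 0 2;0 0 107 0 0 2;0 0 107 0 0 2",
)

```text
time: 22.4
position: [0.6201, 0.3129, 0.1628]
tool_rot: [0.678, 0.735, 0.0, 0.0]
ft_force: [0.1, -0.6, 0.6]
grip_width: 0.0872
grip_force: 0.0
```

Call:
move_arm(
  series="0 0 0 0 0 0;0 0 0 0 0 0;0 0 0 0 0 0;0 0 0 0 0 0;0 0 0 0 0 0;0 0 0 0 0 0;0 0 0 0 0 0;0 0 0 0 0 0",
  jaw=0,
  newtons=50,
)

```text
time: 23.07
position: [0.619, 0.3129, 0.1626]
tool_rot: [0.679, 0.734, -0.0, -0.0]
ft_force: [-0.9, -0.5, 1.3]
grip_width: 0.0448
grip_force: 50.0
```

Call:
move_arm(
  series="0 0 0 0 0 0;0 0 0 0 0 0;0 0 0 0 0 -7;0 0 0 0 0 -14;0 0 0 0 0 -21;0 0 0 0 0 -28;0 0 0 0 0 -35;0 0 0 0 0 -42",
)

```text
time: 23.73
position: [0.6202, 0.3132, 0.1625]
tool_rot: [0.368, 0.93, 0.001, 0.001]
ft_force: [0.8, 0.0, 0.8]
grip_width: 0.0453
grip_force: 50.0
```

Call:
move_arm(
  series="0 0 0 0 0 -7;0 0 0 0 0 -14;0 0 0 0 0 -21;0 0 0 0 0 -28;0 0 0 0 0 -35;0 0 0 0 0 -42;0 0 0 0 0 -45;0 0 0 0 0 -45",
)

```text
time: 24.4
position: [0.6201, 0.3135, 0.1625]
tool_rot: [-0.014, 1.0, 0.001, 0.001]
ft_force: [0.7, 1.8, -0.1]
grip_width: 0.0454
grip_force: 50.0
```

Call:
move_arm(
  series="0 0 -10 0 0 0;0 0 -20 0 0 0;0 0 -20 0 0 0",
)

```text
time: 24.65
position: [0.6201, 0.3131, 0.1843]
tool_rot: [-0.013, 1.0, 0.0, 0.001]
ft_force: [0.6, 1.0, -1.0]
grip_width: 0.0452
grip_force: 50.0
```

```bash
python3 - <<'E'
from h import *
o=robot.get_obs(); print(o["ft_force"],o["moment"],o["grip_width"],o["position"])
to([.473,-.237,.27],84.3)
E
```

```text
[ 0.63760717  1.04269449 -0.9576231 ] [ 0.06947881 -0.08748054 -0.01803075] 0.04519088819983597 [0.62010272 0.31305978 0.1843381 ]
to [0.473, -0.237, 0.27] shift [ 161.2 -546.   -86.1] turn 7.2 phi 91.5 q6 -1.29
```

Call:
move_arm(
  series="0 0 -15 0 0 0;0 0 -30 0 0 0;0 0 -60 0 0 0;0 0 -86 0 0 0;0 0 -86 0 0 0;0 0 -86 0 0 0",
)

```text
time: 25.15
position: [0.6205, 0.3131, 0.2714]
tool_rot: [-0.013, 1.0, 0.001, 0.003]
ft_force: [-0.9, -0.6, -1.7]
grip_width: 0.0451
grip_force: 50.0
```

Call:
move_arm(
  series="80 -273 0 0 0 0;80 -273 0 0 0 0;80 -273 0 0 0 0;80 -273 0 0 0 0;80 -273 0 0 0 0;80 -273 0 0 0 0;80 -273 0 0 0 0;80 -273 0 0 0 0",
)

```text
time: 25.82
position: [0.5438, 0.0323, 0.267]
tool_rot: [-0.01, 1.0, -0.002, -0.003]
ft_force: [-0.3, 0.4, -1.6]
grip_width: 0.0452
grip_force: 50.0
```

Call:
move_arm(
  series="81 -272 0 0 0 7;81 -272 0 0 0 7;81 -272 0 0 0 7;81 -272 0 0 0 7;81 -272 0 0 0 7;81 -272 0 0 0 7;81 -272 0 0 0 7;81 -272 0 0 0 7",
)

```text
time: 26.48
position: [0.4716, -0.2421, 0.2675]
tool_rot: [0.051, 0.999, -0.002, -0.001]
ft_force: [0.3, 0.1, -2.0]
grip_width: 0.0452
grip_force: 50.0
```

Call:
move_arm(
  series="0 0 0 0 0 0;0 0 0 0 0 0",
)

```text
time: 26.65
position: [0.4723, -0.2351, 0.2674]
tool_rot: [0.048, 0.999, 0.001, -0.001]
ft_force: [0.2, 0.8, -0.8]
grip_width: 0.0453
grip_force: 50.0
```

```bash
python3 - <<'E'
from h import *
print(robot.get_obs()["ft_force"])
to([.473,-.237,.096],84.3)
E
```

```text
[ 0.20436728  0.7730027  -0.83657637]
to [0.473, -0.237, 0.096] shift [ -1.3  -2.2 171.3] turn 0.2 phi 84.5 q6 -2.15
```

Call:
move_arm(
  series="0 0 40 0 0 0;0 0 80 0 0 0;0 0 120 0 0 0;0 0 150 0 0 0;0 0 165 0 0 0;0 0 171 0 0 0;0 0 171 0 0 0;0 0 171 0 0 0",
)

```text
time: 27.32
position: [0.4737, -0.2354, 0.0978]
tool_rot: [0.047, 0.999, -0.0, 0.0]
ft_force: [-0.2, -0.3, -0.8]
grip_width: 0.0452
grip_force: 50.0
```

Call:
move_arm(
  series="0 0 2 0 0 0;0 0 4 0 0 0;0 0 6 0 0 0;0 0 6 0 0 0;0 0 6 0 0 0",
)

```text
time: 27.73
position: [0.4737, -0.2367, 0.0925]
tool_rot: [0.048, 0.999, -0.001, 0.001]
ft_force: [-0.3, 0.2, 4.7]
grip_width: 0.0452
grip_force: 50.0
```

Call:
move_arm(
  series="0 0 0 0 0 0;0 0 0 0 0 0;0 0 0 0 0 0;0 0 0 0 0 0;0 0 0 0 0 0;0 0 0 0 0 0;0 0 0 0 0 0",
  jaw=1,
)

```text
time: 28.32
position: [0.4728, -0.2361, 0.0912]
tool_rot: [0.048, 0.999, 0.0, -0.0]
ft_force: [0.3, -0.0, 0.0]
grip_width: 0.0829
grip_force: 0.0
```

Call:
move_arm(
  series="0 0 -20 0 0 0;0 0 -60 0 0 0;0 0 -100 0 0 0;0 0 -140 0 0 0;0 0 -180 0 0 0;-100 0 -200 0 0 0;-100 0 -200 0 0 0;-100 0 -200 0 0 0",
)

```text
time: 28.98
position: [0.5771, -0.2468, 0.2944]
tool_rot: [0.047, 0.999, -0.002, 0.004]
ft_force: [0.9, -0.6, -0.1]
grip_width: 0.0873
grip_force: 0.0
```

Call:
move_arm(
  series="0 100 -30 0 0 0;0 100 -30 0 0 0;0 100 -30 0 0 0;0 100 -30 0 0 0;0 100 -30 0 0 0",
)

```text
time: 29.4
position: [0.5821, -0.1451, 0.3217]
tool_rot: [0.046, 0.999, -0.0, 0.0]
ft_force: [0.2, -0.6, 0.0]
grip_width: 0.0869
grip_force: 0.0
```

```bash
python3 - <<'E'
from h import *
w=robot.camera("wrist"); show(w,"w6",1)
for t in ("rim_a","lid_a"):
    for d in robot.tip_of(w,t)[:6]: print(t,np.round(d["xyz"],3).tolist(),round(d["p"],2),pix(w,d["xyz"]).round())
to([.450,-.052,.10],84)
E
```

```text
rim_a [0.562, -0.246, 0.1] 0.95 [202. 182.]
rim_a [0.65, -0.254, 0.098] 0.82 [207. 246.]
rim_a [0.472, -0.242, 0.102] 0.78 [191. 107.]
lid_a [0.449, 0.058, 0.001] 0.97 [414.  72.]
lid_a [0.452, -0.053, -0.003] 0.96 [337.  83.]
lid_a [0.552, 0.041, 0.006] 0.7 [401. 146.]
lid_a [0.627, -0.047, -0.004] 0.62 [344. 197.]
lid_a [0.558, -0.246, 0.096] 0.39 [202. 179.]
to [0.45, -0.052, 0.1] shift [140.   82.1 220.9] turn 0.5 phi 84.5 q6 -1.91
```

View pics/w6.png

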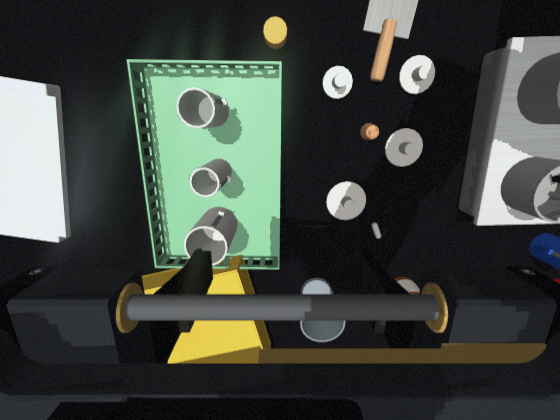

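All three pots are upright in the basket, at (200,107), (208,182) and (208,245). Lids in view: a at (338,82), b at (417,74), d at (346,201), and the knocked c at (404,147). I'll measure the discs precisely.

```bash
cat >> h.py <<'E'
def discs(c,guesses,z=.012,rad=.03):
    g=c["img"].min(2); out=[]
    m=(g>95).astype(np.uint8)
    for p in guesses:
        u=pix(c,[p[0],p[1],z]); n,l,s,ce=cv2.connectedComponentsWithStats(m)
        k=min(range(1,n),key=lambda i:np.hypot(*(ce[i]-u)) if s[i,4]>80 else 1e9)
        ct=cv2.findContours((l==k).astype(np.uint8),0,2)[0][0]; e=cv2.fitEllipse(cv2.convexHull(ct)); r=ray(c,e[0],z)
        print("disc",p,r[:2].round(4),"px",np.round(e[0]),np.round(e[1],1),s[k,4])
E
python3 - <<'E'
from h import *
G=[(.451,-.052),(.45,.058),(.626,-.045)]
for n in ("wrist","top"): discs(robot.camera(n),G)
E
```

```text
disc (0.451, -0.052) [ 0.4523 -0.0547] px [338.  82.] [29.6 33.3] 775
disc (0.45, 0.058) [0.4527 0.0572] px [418.  74.] [33.8 40.6] 1038
disc (0.626, -0.045) [ 0.6278 -0.047 ] px [347. 201.] [37.7 40.2] 1167
disc (0.451, -0.052) [ 0.4506 -0.052 ] px [295. 252.] [14.6 16.5] 110
disc (0.45, 0.058) [0.4507 0.0576] px [254. 251.] [19.1 19.6] 302
disc (0.626, -0.045) [ 0.6268 -0.0454] px [294. 186.] [22.8 24.5] 437
```

```bash
python3 - <<'E'
from h import *
to([.627,-.046,.12],84.3)
E
```

```text
to [0.627, -0.046, 0.12] shift [-35.5 105.4 200.7] turn 0.1 phi 84.4 q6 -1.91
```

Call:
move_arm(
  series="-35 105 30 0 0 0;-35 105 60 0 0 0;-35 105 90 0 0 0;-35 105 130 0 0 0;-35 105 170 0 0 0;-35 105 200 0 0 0;-35 105 200 0 0 0;-35 105 200 0 0 0",
  jaw=0.46,
)

```text
time: 30.32
position: [0.6245, -0.0452, 0.1179]
tool_rot: [0.048, 0.999, 0.001, -0.004]
ft_force: [0.8, -0.7, 0.7]
grip_width: 0.0441
grip_force: 0.0
```

```bash
python3 - <<'E'
from h import *
w=robot.camera("wrist"); print([(np.round(d["xyz"],4).tolist(),round(d["p"],2)) for d in robot.tip_of(w,"lid_d")][:3])
to([.627,-.046,.037],84.3)
show(w,"w7",1)
E
```

```text
[([0.4498, -0.0549, -0.0055], 0.89), ([0.6242, -0.0454, -0.0048], 0.87), ([0.555, 0.0423, 0.0063], 0.76)]
to [0.627, -0.046, 0.037] shift [ 1.5  0.1 85.9] turn 0.2 phi 84.5 q6 -1.72
```

View pics/w7.png

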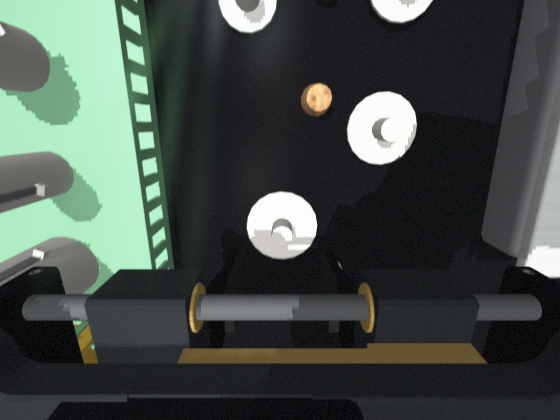

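The lid's knob at (283,230) is centred between the fingers. Descend and grip.

Call:
move_arm(
  series="0 0 30 0 0 0;0 0 60 0 0 0;0 0 75 0 0 0;0 0 82 0 0 0;0 0 82 0 0 0;0 0 82 0 0 0",
)

```text
time: 30.92
position: [0.6288, -0.0458, 0.0418]
tool_rot: [0.048, 0.999, -0.0, 0.002]
ft_force: [0.1, -0.0, -0.2]
grip_width: 0.0399
grip_force: 0.0
```

```bash
python3 - <<'E'
from h import *
to([.627,-.046,.037],84.3)
E
```

```text
to [0.627, -0.046, 0.037] shift [ 1.8 -0.4  4.8] turn 0.2 phi 84.5 q6 -1.72
```

Call:
move_arm(
  series="0 0 3 0 0 0;0 0 3 0 0 0;0 0 3 0 0 0;0 0 3 0 0 0",
)

```text
time: 31.25
position: [0.6274, -0.045, 0.0372]
tool_rot: [0.048, 0.999, -0.0, 0.001]
ft_force: [-0.3, -0.2, -0.2]
grip_width: 0.0402
grip_force: 0.0
```

Call:
move_arm(
  series="0 0 0 0 0 0;0 0 0 0 0 0;0 0 0 0 0 0;0 0 0 0 0 0;0 0 0 0 0 0;0 0 0 0 0 0",
  jaw=0,
  newtons=40,
)

```text
time: 31.75
position: [0.6268, -0.0449, 0.0364]
tool_rot: [0.048, 0.999, 0.0, -0.0]
ft_force: [0.4, -0.8, -0.1]
grip_width: 0.0166
grip_force: 40.7
```

```bash
python3 - <<'E'
from h import *
o=robot.get_obs(); print(o["ft_force"],o["grip_width"],o["grip_force"],o["position"])
to([.650,-.256,.24],84.3)
E
```

```text
[ 0.37573241 -0.84078439 -0.11857178] 0.01664448285307108 40.74495144188404 [ 0.62684964 -0.0449378   0.03636097]
to [0.65, -0.256, 0.24] shift [ -43.1 -207.9 -203.7] turn 0.2 phi 84.5 q6 -1.72
```

Call:
move_arm(
  series="0 0 -40 0 0 0;0 0 -80 0 0 0;0 0 -120 0 0 0;-43 -40 -150 0 0 0;-43 -80 -150 0 0 0;-43 -120 -150 0 0 0;-43 -160 -150 0 0 0;-43 -200 -150 0 0 0",
)

```text
time: 32.42
position: [0.6518, -0.2391, 0.1869]
tool_rot: [0.047, 0.999, -0.0, 0.001]
ft_force: [-0.1, -0.1, -0.4]
grip_width: 0.0169
grip_force: 40.7
```

Call:
move_arm(
  series="0 -8 0 0 0 0;0 -8 0 0 0 0;0 -8 0 0 0 0;0 -8 0 0 0 0",
)

```text
time: 32.75
position: [0.6506, -0.2436, 0.1859]
tool_rot: [0.047, 0.999, 0.001, -0.001]
ft_force: [-0.5, 1.4, -0.8]
grip_width: 0.017
grip_force: 40.7
```

```bash
python3 - <<'E'
from h import *
to([.650,-.2558,.145],84.3)
w=robot.camera("wrist"); show(w,"w8",1)
print([(np.round(d["xyz"],4).tolist(),round(d["p"],2)) for d in robot.tip_of(w,"rim_d")][:3])
print([(np.round(d["xyz"],4).tolist(),round(d["p"],2)) for d in robot.tip_of(w,"lid_d")][:3])
E
```

```text
to [0.65, -0.2558, 0.145] shift [ -0.6 -12.3  40.9] turn 0.3 phi 84.6 q6 -2.0
[([0.5594, -0.246, 0.0989], 0.97), ([0.6499, -0.2564, 0.0996], 0.66)]
[([0.6513, -0.2435, 0.1451], 0.71), ([0.5535, 0.0411, 0.0032], 0.59)]
```

View pics/w8.png

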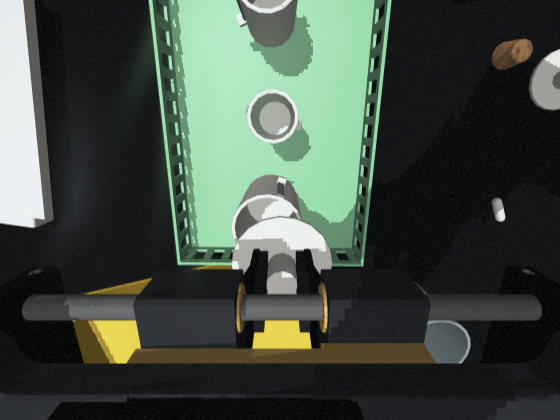

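The lid is in the gripper at (283,245) and pot_d's rim sits below and to the left of it. Align and lower.

Call:
move_arm(
  series="0 -6 0 0 0 0;0 -12 10 0 0 0;0 -12 30 0 0 0;0 -12 38 0 0 0;0 -12 38 0 0 0;0 -12 38 0 0 0",
)

```text
time: 33.4
position: [0.6492, -0.2572, 0.1473]
tool_rot: [0.048, 0.999, 0.001, -0.001]
ft_force: [0.2, -0.1, 0.2]
grip_width: 0.017
grip_force: 40.7
```

```bash
python3 - <<'E'
from h import *
to([.650,-.2558,.127],84.3)
w=robot.camera("wrist")
print([(np.round(d["xyz"],4).tolist(),round(d["p"],2)) for d in robot.tip_of(w,"rim_d")][:3])
E
```

```text
to [0.65, -0.2558, 0.127] shift [-0.7  1.5 20.3] turn 0.2 phi 84.5 q6 -2.01
[([0.5577, -0.2461, 0.0983], 0.85), ([0.6876, 0.0054, -0.0006], 0.75)]
```

Call:
move_arm(
  series="-1 1 4 0 0 0;-1 1 8 0 0 0;-1 1 12 0 0 0;-1 1 16 0 0 0;-1 1 16 0 0 0;-1 1 16 0 0 0",
)

```text
time: 34.0
position: [0.6503, -0.2563, 0.1318]
tool_rot: [0.048, 0.999, 0.0, -0.001]
ft_force: [-0.4, -0.5, -0.7]
grip_width: 0.0172
grip_force: 40.7
```

Call:
move_arm(
  series="0 0 2 0 0 0;0 0 4 0 0 0;0 0 4 0 0 0;0 0 4 0 0 0",
)

```text
time: 34.33
position: [0.6506, -0.2565, 0.1282]
tool_rot: [0.048, 0.999, 0.0, -0.0]
ft_force: [-1.5, -0.5, -1.2]
grip_width: 0.0168
grip_force: 40.7
```

Call:
move_arm(
  series="0 0 1 0 0 0;0 0 2 0 0 0;0 0 3 0 0 0;0 0 3 0 0 0",
)

```text
time: 34.67
position: [0.6508, -0.2567, 0.1277]
tool_rot: [0.048, 0.999, -0.0, 0.0]
ft_force: [-3.3, 0.8, 9.3]
grip_width: 0.0174
grip_force: 40.4
```

Call:
move_arm(
  series="0 0 1 0 0 0;0 0 1 0 0 0;0 0 1 0 0 0",
)

```text
time: 34.92
position: [0.651, -0.2567, 0.1276]
tool_rot: [0.048, 0.999, -0.0, 0.001]
ft_force: [-4.2, 2.0, 12.5]
grip_width: 0.0166
grip_force: 40.4
```

Home: height 0.1276 as expected, with 12 N of push. Release and go for lid_a.

Call:
move_arm(
  series="0 0 -1 0 0 0;0 0 -2 0 0 0;0 0 -2 0 0 0;0 0 -2 0 0 0;0 0 -2 0 0 0;0 0 -2 0 0 0",
  jaw=0.46,
)

```text
time: 35.42
position: [0.6507, -0.2565, 0.1259]
tool_rot: [0.048, 0.999, 0.0, -0.0]
ft_force: [0.4, -0.4, 0.3]
grip_width: 0.0394
grip_force: 0.0
```

Call:
move_arm(
  series="0 0 -20 0 0 0;0 0 -60 0 0 0;0 0 -100 0 0 0;0 0 -100 0 0 0",
)

```text
time: 35.75
position: [0.6553, -0.2591, 0.2356]
tool_rot: [0.048, 0.999, -0.004, 0.007]
ft_force: [1.1, -0.1, 1.7]
grip_width: 0.0402
grip_force: 0.0
```

```bash
python3 - <<'E'
from h import *
w=robot.camera("wrist")
print([(np.round(d["xyz"],4).tolist(),round(d["p"],2)) for d in robot.tip_of(w,"lid_d")][:4])
to([.4515,-.053,.23],84.3)
E
```

```text
[([0.6457, -0.2586, 0.0906], 0.9), ([0.5508, 0.0404, 0.001], 0.72)]
to [0.4515, -0.053, 0.23] shift [219.1 184.2  -2.5] turn 0.2 phi 84.5 q6 -2.01
```

Call:
move_arm(
  series="219 184 0 0 0 0;219 184 0 0 0 0;219 184 0 0 0 0;219 184 0 0 0 0;219 184 0 0 0 0;219 184 0 0 0 0;219 184 0 0 0 0;219 184 0 0 0 0",
)

```text
time: 36.52
position: [0.4411, -0.0466, 0.224]
tool_rot: [0.046, 0.999, 0.003, -0.007]
ft_force: [-0.5, -0.3, -0.4]
grip_width: 0.0402
grip_force: 0.0
```

Call:
move_arm(
  series="0 0 40 0 0 0;0 0 80 0 0 0;0 0 105 0 0 0;0 0 105 0 0 0;0 0 105 0 0 0;0 0 105 0 0 0",
)

```text
time: 37.02
position: [0.4506, -0.0527, 0.1216]
tool_rot: [0.048, 0.999, 0.0, -0.0]
ft_force: [0.5, 0.1, -0.1]
grip_width: 0.0398
grip_force: 0.0
```

```bash
python3 - <<'E'
from h import *
w=robot.camera("wrist")
print([(np.round(d["xyz"],4).tolist(),round(d["p"],2)) for d in robot.tip_of(w,"lid_a")][:4])
to([.4515,-.053,.037],84.3)
E
```

```text
[([0.4494, 0.0573, 0.0013], 0.86)]
to [0.4515, -0.053, 0.037] shift [ 0.1  0.  85.6] turn 0.2 phi 84.5 q6 -1.84
```

Call:
move_arm(
  series="0 0 30 0 0 0;0 0 60 0 0 0;0 0 78 0 0 0;0 0 85 0 0 0;0 0 85 0 0 0;0 0 85 0 0 0;0 0 85 0 0 0",
)

```text
time: 37.7
position: [0.4513, -0.0529, 0.0377]
tool_rot: [0.048, 0.999, -0.0, 0.001]
ft_force: [-0.5, -0.5, -0.1]
grip_width: 0.0401
grip_force: 0.0
```

Call:
move_arm(
  series="0 0 0 0 0 0;0 0 0 0 0 0;0 0 0 0 0 0;0 0 0 0 0 0;0 0 0 0 0 0;0 0 0 0 0 0",
  jaw=0,
  newtons=40,
)

```text
time: 38.2
position: [0.4505, -0.0526, 0.0367]
tool_rot: [0.048, 0.999, -0.0, 0.0]
ft_force: [0.1, 1.2, 4.1]
grip_width: 0.0171
grip_force: 40.0
```

```bash
python3 - <<'E'
from h import *
o=robot.get_obs(); print(o["ft_force"],o["grip_width"],o["grip_force"],o["position"])
to([.5605,-.2412,.19],84.3)
E
```

```text
[0.0861164  1.18376693 4.07150704] 0.017078333803410794 40.00113844871521 [ 0.45054301 -0.0525744   0.03673671]
to [0.5605, -0.2412, 0.19] shift [-127.5 -177.3 -153.1] turn 0.2 phi 84.5 q6 -1.84
```

Call:
move_arm(
  series="0 0 -40 0 0 0;0 0 -80 0 0 0;0 0 -120 0 0 0;0 0 -153 0 0 0;-30 -42 -153 0 0 0;-50 -75 -153 0 0 0;-75 -105 -153 0 0 0;-100 -140 -153 0 0 0",
)

```text
time: 38.87
position: [0.5343, -0.1979, 0.1898]
tool_rot: [0.048, 0.999, -0.0, 0.0]
ft_force: [1.2, 0.1, -0.6]
grip_width: 0.0168
grip_force: 40.0
```

Call:
move_arm(
  series="-27 -37 0 0 0 0;-27 -37 0 0 0 0;-27 -37 0 0 0 0;-27 -37 0 0 0 0;-27 -37 0 0 0 0;-27 -37 0 0 0 0",
)

```text
time: 39.37
position: [0.556, -0.2342, 0.1891]
tool_rot: [0.047, 0.999, 0.001, -0.001]
ft_force: [0.7, 0.4, 0.2]
grip_width: 0.0168
grip_force: 40.0
```

```bash
python3 - <<'E'
from h import *
o=robot.get_obs(); print(o["grip_width"])
w=robot.camera("wrist")
print([(np.round(d["xyz"],4).tolist(),round(d["p"],2)) for d in robot.tip_of(w,"rim_a")][:4])
to([.5605,-.2412,.147],84.3)
E
```

```text
0.01678985428845331
[([0.5608, -0.2433, 0.0975], 0.86), ([0.4719, -0.2383, 0.1003], 0.58)]
to [0.5605, -0.2412, 0.147] shift [-4.7 -6.2 42.4] turn 0.3 phi 84.6 q6 -2.06
```

Call:
move_arm(
  series="-5 -7 0 0 0 0;-5 -7 20 0 0 0;-5 -7 35 0 0 0;-5 -7 40 0 0 0;-5 -7 40 0 0 0;-5 -7 40 0 0 0",
)

```text
time: 39.97
position: [0.5616, -0.2436, 0.1495]
tool_rot: [0.048, 0.999, -0.0, 0.0]
ft_force: [0.3, 0.5, 0.6]
grip_width: 0.0173
grip_force: 40.0
```

```bash
python3 - <<'E'
from h import *
for n in("side","side","top"):
    w=robot.camera(n)
    print([(np.round(d["xyz"],4).tolist(),round(d["p"],2)) for d in robot.tip_of(w,"rim_a") if d["xyz"][1]<-.1][:4])
w=robot.camera("wrist"); show(w,"w9",3,(200,180,370,300))
to([.5605,-.2416,.135],84.3)
E
```

```text
[([0.4731, -0.2413, 0.1015], 0.96), ([0.5659, -0.2387, 0.1003], 0.95)]
[([0.4725, -0.2407, 0.1007], 0.88), ([0.6456, -0.2568, 0.098], 0.88), ([0.5657, -0.2401, 0.0985], 0.73)]
[([0.6498, -0.2548, 0.0967], 0.49)]
to [0.5605, -0.2416, 0.135] shift [ 1.4  1.9 15. ] turn 0.2 phi 84.5 q6 -2.07
```

View pics/w9.png

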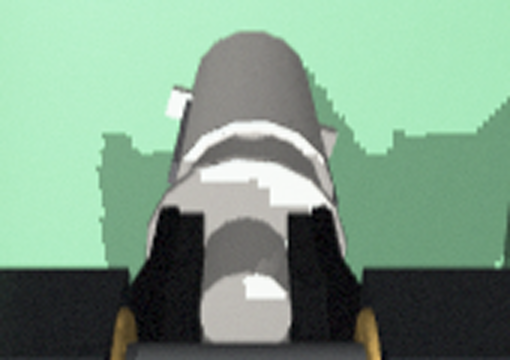

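The lid's centre is at about x=247 and the rim's at about 256, so a 2 mm correction in tool +y. This agrees with the gripper record.

Call:
move_arm(
  series="1 2 2 0 0 0;1 2 6 0 0 0;1 2 10 0 0 0;1 2 13 0 0 0;1 2 16 0 0 0;1 2 16 0 0 0;1 2 16 0 0 0",
)

```text
time: 40.9
position: [0.5604, -0.2414, 0.1329]
tool_rot: [0.048, 0.999, 0.0, -0.0]
ft_force: [0.2, -1.0, 0.7]
grip_width: 0.0168
grip_force: 40.0
```

Call:
move_arm(
  series="0 0 2 0 0 0;0 0 4 0 0 0;0 0 5 0 0 0;0 0 5 0 0 0",
)

```text
time: 41.23
position: [0.5604, -0.2413, 0.1281]
tool_rot: [0.048, 0.999, 0.0, -0.0]
ft_force: [-0.2, 0.5, -0.9]
grip_width: 0.0171
grip_force: 40.0
```

Expected seat is 0.1277. Push a little more.

Call:
move_arm(
  series="0 0 1 0 0 0;0 0 2 0 0 0;0 0 3 0 0 0;0 0 3 0 0 0;0 0 3 0 0 0",
)

```text
time: 41.65
position: [0.5613, -0.2417, 0.1277]
tool_rot: [0.048, 0.999, -0.001, 0.001]
ft_force: [-2.5, 1.0, 11.5]
grip_width: 0.0167
grip_force: 40.1
```

Call:
move_arm(
  series="0 0 -1 0 0 0;0 0 -2 0 0 0;0 0 -2 0 0 0;0 0 -2 0 0 0;0 0 -2 0 0 0;0 0 -2 0 0 0",
  jaw=0.46,
)

```text
time: 42.15
position: [0.5605, -0.2414, 0.127]
tool_rot: [0.048, 0.999, 0.0, -0.0]
ft_force: [0.0, 0.3, -0.6]
grip_width: 0.0391
grip_force: 0.0
```

Call:
move_arm(
  series="0 0 -20 0 0 0;0 0 -60 0 0 0;0 0 -100 0 0 0;0 0 -100 0 0 0;0 0 -100 0 0 0;0 0 -100 0 0 0",
)

```text
time: 42.65
position: [0.5601, -0.2411, 0.227]
tool_rot: [0.048, 0.999, 0.0, -0.0]
ft_force: [-0.4, 0.5, -0.1]
grip_width: 0.04
grip_force: 0.0
```

```bash
python3 - <<'E'
from h import *
w=robot.camera("wrist")
print([(np.round(d["xyz"],4).tolist(),round(d["p"],2)) for d in robot.tip_of(w,"lid_a")][:5])
to([.4517,.0575,.226],84.3)
E
```

```text
[([0.5542, 0.0402, 0.0034], 0.96), ([0.4502, 0.0564, 0.0017], 0.85), ([0.5628, -0.242, 0.0896], 0.75), ([0.6492, -0.2573, 0.0905], 0.75)]
to [0.4517, 0.0575, 0.226] shift [135.7 286.6   0.6] turn 0.2 phi 84.5 q6 -2.06
```

Lid_a is seated. Now lid_b.

Call:
move_arm(
  series="135 287 0 0 0 0;135 287 0 0 0 0;135 287 0 0 0 0;135 287 0 0 0 0;135 287 0 0 0 0;135 287 0 0 0 0;135 287 0 0 0 0;135 287 0 0 0 0",
)

```text
time: 43.42
position: [0.4498, 0.0603, 0.2258]
tool_rot: [0.047, 0.999, 0.001, -0.003]
ft_force: [0.3, 0.3, 0.8]
grip_width: 0.04
grip_force: 0.0
```

Call:
move_arm(
  series="0 0 0 0 0 0;0 0 40 0 0 0;0 0 80 0 0 0;0 0 105 0 0 0;0 0 105 0 0 0;0 0 105 0 0 0;0 0 105 0 0 0",
)

```text
time: 44.0
position: [0.4543, 0.0567, 0.1227]
tool_rot: [0.048, 0.999, -0.0, 0.0]
ft_force: [-0.3, -0.6, 0.1]
grip_width: 0.0402
grip_force: 0.0
```

```bash
python3 - <<'E'
from h import *
to([.4517,.0575,.037],84.3)
E
```

```text
to [0.4517, 0.0575, 0.037] shift [ 2.7  0.6 85.7] turn 0.2 phi 84.5 q6 -1.6
```

Call:
move_arm(
  series="3 1 30 0 0 0;3 1 60 0 0 0;3 1 78 0 0 0;3 1 86 0 0 0;3 1 86 0 0 0;3 1 86 0 0 0;3 1 86 0 0 0",
)

```text
time: 44.58
position: [0.4519, 0.0583, 0.0378]
tool_rot: [0.048, 0.999, -0.0, 0.002]
ft_force: [-0.4, -0.2, -0.2]
grip_width: 0.0403
grip_force: 0.0
```

Call:
move_arm(
  series="0 0 0 0 0 0;0 0 0 0 0 0;0 0 0 0 0 0;0 0 0 0 0 0;0 0 0 0 0 0;0 0 0 0 0 0",
  jaw=0,
  newtons=40,
)

```text
time: 45.08
position: [0.4509, 0.0584, 0.0367]
tool_rot: [0.048, 0.999, -0.0, 0.0]
ft_force: [0.1, 0.7, 4.6]
grip_width: 0.0169
grip_force: 40.0
```

Call:
move_arm(
  series="0 0 -40 0 0 0;0 0 -80 0 0 0;0 0 -120 0 0 0;0 0 -153 0 0 0;0 0 -153 0 0 0;0 0 -153 0 0 0",
)

```text
time: 45.58
position: [0.4517, 0.0584, 0.191]
tool_rot: [0.048, 0.999, -0.0, 0.002]
ft_force: [-0.5, 0.5, -0.8]
grip_width: 0.0171
grip_force: 40.0
```

```bash
python3 - <<'E'
from h import *
o=robot.get_obs(); print(o["ft_force"],o["grip_width"],o["grip_force"],o["position"])
to([.473,-.2365,.19],84.3)
E
```

```text
[-0.45026693  0.53007735 -0.77155239] 0.017098823039268914 39.999863505363464 [0.4517095  0.05837818 0.19100372]
to [0.473, -0.2365, 0.19] shift [ -49.2 -291.5    1.3] turn 0.2 phi 84.5 q6 -1.59
```

Call:
move_arm(
  series="-49 -291 0 0 0 0;-49 -291 0 0 0 0;-49 -291 0 0 0 0;-49 -291 0 0 0 0;-49 -291 0 0 0 0;-49 -291 0 0 0 0;-49 -291 0 0 0 0;-49 -291 0 0 0 0",
)

```text
time: 46.25
position: [0.4727, -0.2434, 0.1876]
tool_rot: [0.05, 0.999, -0.002, 0.001]
ft_force: [0.4, -0.0, -0.5]
grip_width: 0.0174
grip_force: 40.0
```

Call:
move_arm(
  series="0 0 20 0 0 0;0 0 40 0 0 0;0 0 40 0 0 0;0 0 40 0 0 0;0 0 40 0 0 0",
)

```text
time: 46.67
position: [0.4715, -0.2354, 0.1488]
tool_rot: [0.048, 0.999, 0.001, -0.001]
ft_force: [0.6, 0.5, -0.3]
grip_width: 0.0167
grip_force: 40.0
```

```bash
python3 - <<'E'
from h import *
to([.473,-.2365,.135],84.3)
w=robot.camera("wrist"); show(w,"w10",3,(200,180,370,300))
E
```

```text
to [0.473, -0.2365, 0.135] shift [-1.7 -1.  13.8] turn 0.3 phi 84.6 q6 -2.15
```

View pics/w10.png

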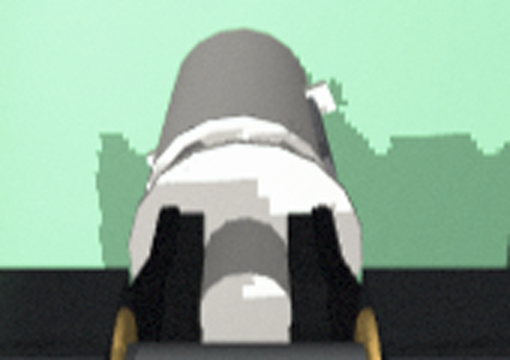

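The lid's centre is at about 246 and the rim's at about 242, so -1 mm in tool y as computed. Lower and press.

Call:
move_arm(
  series="-1 -1 2 0 0 0;-1 -1 6 0 0 0;-1 -1 10 0 0 0;-1 -1 13 0 0 0;-1 -1 16 0 0 0;-1 -1 16 0 0 0;-1 -1 16 0 0 0",
)

```text
time: 47.3
position: [0.4725, -0.2369, 0.1331]
tool_rot: [0.048, 0.999, 0.0, -0.0]
ft_force: [-0.1, 0.7, -0.3]
grip_width: 0.017
grip_force: 40.0
```

Call:
move_arm(
  series="0 0 2 0 0 0;0 0 4 0 0 0;0 0 5 0 0 0;0 0 5 0 0 0",
)

```text
time: 47.63
position: [0.4725, -0.2369, 0.1281]
tool_rot: [0.048, 0.999, 0.0, -0.0]
ft_force: [0.1, -0.4, 0.3]
grip_width: 0.017
grip_force: 40.0
```

Call:
move_arm(
  series="0 0 1 0 0 0;0 0 2 0 0 0;0 0 2 0 0 0;0 0 2 0 0 0",
)

```text
time: 47.97
position: [0.4729, -0.2372, 0.1278]
tool_rot: [0.048, 0.999, -0.0, 0.001]
ft_force: [-0.7, 0.9, 9.5]
grip_width: 0.0171
grip_force: 40.0
```

Home at 0.1278. Release, back off, final look.

Call:
move_arm(
  series="0 0 -1 0 0 0;0 0 -1 0 0 0;0 0 -1 0 0 0;0 0 -1 0 0 0;0 0 -1 0 0 0;0 0 -1 0 0 0",
  jaw=0.46,
)

```text
time: 48.47
position: [0.4725, -0.237, 0.1272]
tool_rot: [0.048, 0.999, 0.0, -0.0]
ft_force: [-0.1, -0.2, -0.3]
grip_width: 0.0391
grip_force: 0.0
```

Call:
move_arm(
  series="0 0 -20 0 0 0;0 0 -60 0 0 0;0 0 -100 0 0 0;-100 30 -130 0 0 0;-100 60 -160 0 0 0;-100 90 -180 0 0 0;-100 90 -180 0 0 0;-100 90 -180 0 0 0",
)

```text
time: 49.13
position: [0.586, -0.1535, 0.3125]
tool_rot: [0.045, 0.999, -0.001, 0.006]
ft_force: [0.5, -0.8, 1.3]
grip_width: 0.04
grip_force: 0.0
```

```bash
python3 - <<'E'
from h import *
w=robot.camera("wrist"); show(w,"w11",1.3)
print([(np.round(d["xyz"],4).tolist(),round(d["p"],2)) for d in robot.tip_of(w,"lid_a")][:5])
E
```

```text
[([0.4714, -0.2399, 0.0922], 0.91), ([0.6443, -0.2536, 0.0881], 0.76), ([0.5593, -0.2406, 0.0893], 0.59)]
```

View pics/w11.png

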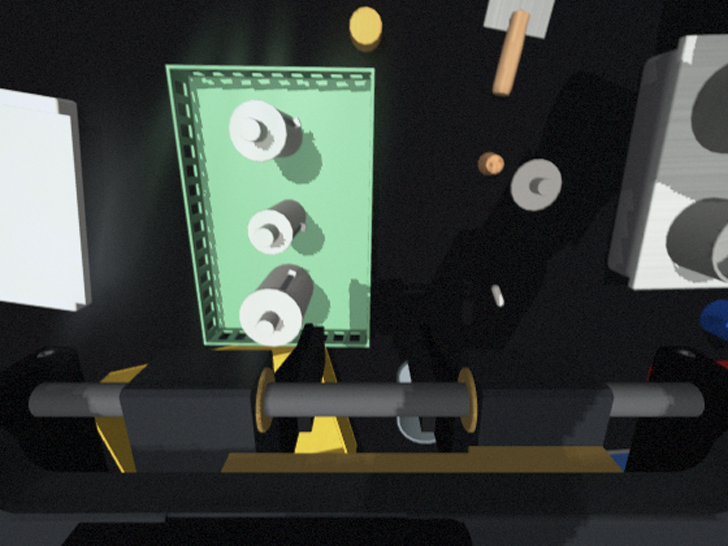

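All three pots stand upright in the basket with their lids seated, at (258,130), (272,232) and (272,315). Lid_c and the bystanders in view are where they were.

```bash
python3 -c "
from rig import robot
print(robot.hand_in())"
```

```text
the job is handed in; nothing more can be done
None
```

Job handed in: pots a, b and d were twisted free and stand upright in the green basket with their own lids pushed home; pot_c was absent, so its lid, knocked aside during the run, was left alone.

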